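# Load the freezing tub and close it

### The job

Load the round freezing tub for the cold store: stand each of the three large sample vials from the bench upright in an empty compartment of its own, beside the one already in there, lowering them in rather than dropping them, then lower the blue lid onto the tub so that it sits fully down and level on the ledge. Leave the two small vials standing where they are, and the vial already in the tub in its compartment.

Things in the scene. Friction and masses are not known exactly. Their poses are not given: they have to be found in the camera images.
- vial_a_mid (a point): large clear screw-cap sample vial with white cap, upright: 62 mm tall, 28 mm across the cap (its top 22 mm), 26 mm across the body below, 40 g nominal; the point is its centre, half-way up (31 mm above its foot), z up along its axis. Starts on the bench; goes into any empty compartment (the three are interchangeable).
- vial_b_mid (a point): large clear screw-cap sample vial with white cap, upright: 62 mm tall, 28 mm across the cap (its top 22 mm), 26 mm across the body below, 40 g nominal; the point is its centre, half-way up (31 mm above its foot), z up along its axis. Starts on the bench; as vial_a.
- vial_c_mid (a point): large clear screw-cap sample vial with white cap, upright: 62 mm tall, 28 mm across the cap (its top 22 mm), 26 mm across the body below, 40 g nominal; the point is its centre, half-way up (31 mm above its foot), z up along its axis. Starts on the bench; as vial_a.
- vial_in_mid (a point): large clear screw-cap sample vial with white cap, upright: 62 mm tall, 28 mm across the cap (its top 22 mm), 26 mm across the body below, 40 g nominal; the point is its centre, half-way up (31 mm above its foot), z up along its axis. It already stands in the tub's +x +y compartment, and stays there.
- tub: round white tub, fixed, turned any way about z; origin: centre of underside. Shell 160 mm across up to a ledge at z 70 mm; inside it a collar (132 mm outside, 122 inside) up to 80 mm. Floor at z 44 mm. A grey cross along its x and y axes, 4 mm thick, top at 76 mm, makes four compartments, middles at x, y = +-25 mm, about 9 mm to spare round a vial; +x +y is taken. Vials in it reach z 106 mm.
- lid_knob (a point): blue lid, right way up on the bench: round cap 156 mm across, 54 mm tall, hollow below (47 mm high, skirt 5 mm thick), in the middle of its top an upright round knob 28 mm across, 30 mm tall. Point: middle of the knob, 69 mm above the skirt's lower edge; z up. 160 g. On the tub the skirt surrounds the collar (7 mm to spare) and stands on the ledge. Any yaw.
- small_1_mid (a point): small clear screw-cap vial with white cap standing on the bench, 42 mm tall, 17 mm across; not part of the load, easily knocked over. The point is its centre, 21 mm above its foot.
- small_2_mid (a point): small clear screw-cap vial with white cap standing on the bench, 42 mm tall, 17 mm across; not part of the load, easily knocked over. The point is its centre, 21 mm above its foot.
Not all that is in view belongs to the job. Leave any green look-alike of the part that bears lid_knob alone. Leave any yellow look-alike of the part that bears vial_c_mid alone.

How it is judged:
By the outcome, as a careful person would: the job done as asked, in the order asked, and still so for the second after the job is handed in, with the robot touching nothing.
It also fails if it takes over 93 s, if anything falls off the work surface, if the arm or the gripper's body presses on something with over 40 N, if the wrist force passes 120 N, or if a joint passes its speed limit or range.

### The arm

A 7-joint arm with a two-finger parallel gripper is mounted at the origin on the work surface. World frame = base frame: x ahead of the robot, y to its left, z up, the work surface at z = 0. Lengths are in m, angles in rad, forces in N, time in s.
With the tool pointing down it reaches from about 0.4 to 0.85 m from the base axis. Payload 10.4 kg.
Tool frame: the origin (TCP) lies where the fingers leave the gripper's body, on its centre line; the fingertips stand 73 mm ahead of it and the grasp point (between the pads) lies 54 mm ahead of it; z points along the fingers, y is the line along which they close (so a half turn about z gives the same grasp; the last joint's range is limited). The gripper opens to 85 mm and grips with 20 to 120 N. Pads are 22 mm wide; open, the fingers measure 114 mm over their backs; the gripper's body (76 mm by 85 mm) begins 54 mm behind the grasp point. The pads swing forward as they close: fully open they stand 13 mm farther back than shut.
Start: joints at [1.151, 0.332, -0.065, 1.46, 0.022, 1.35, -0.088], TCP at [0.242, -0.576, 0.304] pointing down, gripper open.
Joint ranges: [-2.6, 2.6], [-0.5, 2.12], [-1.47, 1.34], [0.16, 2.42], [-1.27, 4.41], [0.06, 2.06], [-2.6, 2.6]. Speed limits (rad/s): [2.22, 2.22, 2.79, 2.79, 3.14, 3.14, 3.14].

### API

Orientations are given as a unit quaternion [x, y, z, w].
In Python, from workcell import manip, camera gives the robot as it stands. The module is installed in compiled form; this text tells all that it offers.
- The arm moves only by the shell command python3 -m creep 'ROWS' [OPENING] [FORCE]. ROWS is JSON, a list of rows, each a list of 2 entries, a list of its own where there are three numbers: the shift along the tool's x, y, z in mm, then the turn about the tool's z in rad. In form: [[[tx, ty, tz], twist], ...]. A call has 1 to 5 rows; each row is the pose to reach, as a shift and turn from the pose commanded when the call began, along the tool's axes at that moment; what a row does not reach only later rows make up. A row lasts 1/12 s, in which the tool goes at most 41.7 mm and 7.16 degrees, less where a joint would pass 70% of its speed; a pose out of reach is approached as far as the arm can. A call with a gripper value outside its range is refused whole. OPENING is the opening, from 0 (shut) to 1 (fully open), set as the call begins (- or left out, the last holds). The fingers move at their own pace and stop on an object; FORCE is the grip in N (left out, the last holds). Time passes only in rows, so rows that repeat a pose let the fingers close. It gives the time, the measured TCP pose, the force, the opening and the grip force at its end, in the units of the state.
- manip.get_obs(): the state, without advancing time (a new reading comes with each control period).
- camera(name): name is "scene" or "top" or "wrist"; returns a dict with "pixels" (400x640x3 uint8, red, green, blue), "z_map" (400x640 float32, m along the optical axis (not along the pixel's ray), 0 where there is no reading), "fx", "fy", "cx", "cy" (pixels), "extrinsics" (4x4, takes a point from world to camera coordinates). Camera axes: x right, y down, z forward; pixel columns grow to the right and rows downward; lengths in m; the calibration is good to about 2 mm. A picture is of the moment at which its call begins.
- manip.hand_in(): hands the job in; it is judged then, once.
The state is a dict: "clock": time; "joint_pos": joint angles; "joint_velocities": joint speeds; "tau": joint torques, N m; "position": TCP position; "ee_rot": TCP orientation; "ft_force": force on the tool from outside, world axes, zero at the start; "torque": the same for the moment, N m; "grip_width": opening from 0.0 (shut) to 1.0 (fully open); "grasp_force": force on a finger pad.
Only numpy, scipy, OpenCV 4.12 (cv2) and the standard library are available. Lean on these libraries where they do the work, as an engineer would, in place of code of your own. Each camera call takes 0.05 s, during which the arm holds its last target. There are 200 camera calls.

## Working session

There is one attempt and no reset: what is moved stays moved. The work goes in short steps, Python scripts to look and compute and a shell command to move; the robot and the scene stay as the last step left them, time stands still between calls to the robot, and variables do not carry over. Pictures are saved under pics/ and viewed, at most 14 in all, crops included, and the job is handed in when it is done.

```bash
mkdir -p pics; cat > h.py <<'E'
from workcell import manip, camera
import numpy as np, cv2
from scipy.spatial.transform import Rotation as R
def world(c,u=None,v=None):
    z=c["z_map"]; h,w=z.shape
    V,U=np.mgrid[:h,:w]
    p=np.stack([(U-c["cx"])/c["fx"]*z,(V-c["cy"])/c["fy"]*z,z],-1)
    T=np.linalg.inv(c["extrinsics"])
    return p@T[:3,:3].T+T[:3,3]
def save(c,n): cv2.imwrite("pics/"+n,c["pixels"][:,:,::-1])
E
python3 - <<'E'
from h import *
o=manip.get_obs(); print({k:np.round(v,3) for k,v in o.items()}); print(R.from_quat(o["ee_rot"]).as_matrix().round(3))
for n in ["top","scene"]:
    c=camera(n); save(c,n+"0.png"); np.savez(n+"0.npz",**c)
E
```

```text
{'clock': np.float64(0.0), 'joint_pos': array([ 1.151,  0.333, -0.065,  1.461,  0.022,  1.35 , -0.088]), 'joint_velocities': array([ 0.001,  0.001, -0.   ,  0.002,  0.001, -0.001, -0.   ]), 'tau': array([ 0.0000e+00, -6.2543e+01,  5.0000e-02, -3.9161e+01,  1.6000e-02,
        1.0000e-02,  0.0000e+00]), 'position': array([ 0.241, -0.576,  0.303]), 'ee_rot': array([ 0.98 ,  0.197, -0.   , -0.001]), 'ft_force': array([ 0.095,  0.21 , -1.025]), 'torque': array([ 0.047,  0.009, -0.012]), 'grasp_force': np.float64(0.0), 'grip_width': np.float64(1.001)}
[[ 0.922  0.387 -0.001]
 [ 0.387 -0.922  0.001]
 [-0.    -0.001 -1.   ]]
```

View pics/top0.png

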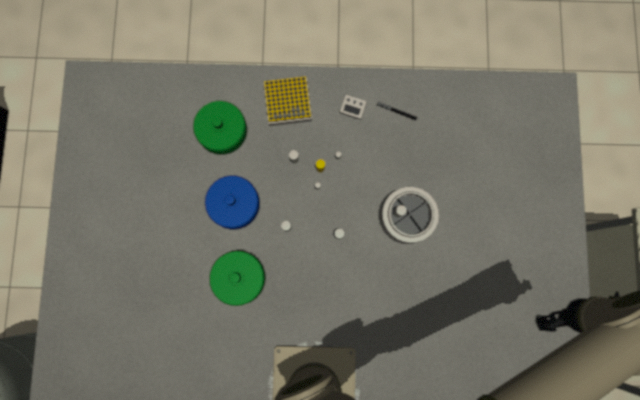

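View pics/scene0.png

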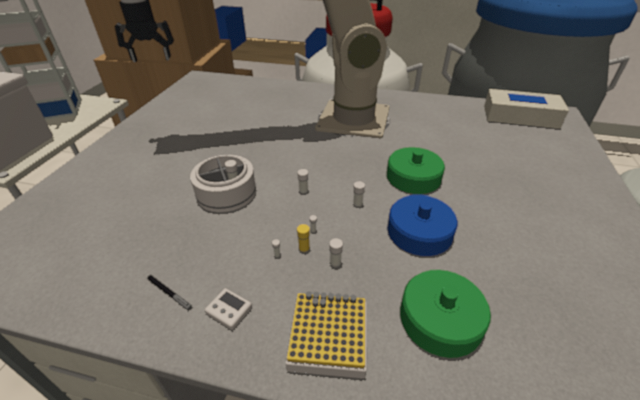

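The top view shows the large vials at about (294,156), (286,226) and (340,234), with the yellow look-alike at (320,165). The small vials are at (338,155) and (318,186), the blue lid's knob at (231,201), and the tub at (409,215) with its occupant at (401,210). Next I measure them all.

```bash
python3 - <<'E'
from h import *
from scipy import ndimage as N
for n in ["top","scene"]:
    c=dict(np.load(n+"0.npz")); W=world(c); im=c["pixels"].astype(int)
    print(n,c["fx"],c["z_map"].max(), np.linalg.inv(c["extrinsics"])[:3,3].round(3))
    b=(W[...,0]>0.3)&(W[...,0]<0.95)&(W[...,1]>-0.5)&(W[...,1]<0.5)&(c["z_map"]>0)
    m=b&(W[...,2]>0.02)&(W[...,2]<0.2)
    L,k=N.label(m)
    for i in range(1,k+1):
        s=L==i
        if s.sum()<12: continue
        P=W[s]; zt=np.percentile(P[:,2],95); t=s&(W[...,2]>zt-0.006); Q=W[t]
        print(i,s.sum(),"zmax %.3f"%zt,"topmean",Q.mean(0).round(4),"mid-ext",((Q.min(0)+Q.max(0))/2).round(4),"ext",(Q.max(0)-Q.min(0))[:2].round(3),im[t].mean(0).round(),"px",[int(a.mean()) for a in np.nonzero(t)][::-1])
E
python3 - <<'E'
import cv2
im=cv2.imread('pics/top0.png')
cv2.imwrite('pics/tubcrop.png',cv2.resize(im[175:255,370:450],(560,560),interpolation=cv2.INTER_CUBIC))
E
```

```text
top 486.57792844253123 2.3907237 [0.308 0.005 1.438]
1 1935 zmax 0.052 topmean [0.8252 0.095  0.0494] mid-ext [0.8379 0.0995 0.0529] ext [0.134 0.14 ] [118. 104.  45.] px [288, 102]
11 2214 zmax 0.061 topmean [0.7479 0.2992 0.06  ] mid-ext [0.7491 0.2982 0.0728] ext [0.147 0.146] [ 20. 111.  40.] px [217, 124]
15 18 zmax 0.027 topmean [ 0.837  -0.123   0.0245] mid-ext [ 0.8381 -0.1229  0.025 ] ext [0.018 0.009] [144. 140. 129.] px [360, 103]
58 95 zmax 0.066 topmean [0.6635 0.0752 0.0632] mid-ext [0.6636 0.0752 0.0644] ext [0.026 0.023] [167. 161. 147.] px [292, 154]
59 33 zmax 0.046 topmean [ 0.673  -0.0551  0.0431] mid-ext [ 0.6735 -0.0548  0.0441] ext [0.012 0.015] [155. 151. 138.] px [337, 153]
60 96 zmax 0.067 topmean [ 0.6385 -0.0025  0.0644] mid-ext [ 0.6383 -0.0037  0.0668] ext [0.026 0.023] [169. 154.  14.] px [319, 163]
61 2309 zmax 0.061 topmean [0.5244 0.2498 0.0594] mid-ext [0.5252 0.2502 0.0734] ext [0.149 0.146] [ 25.  67. 131.] px [230, 200]
62 32 zmax 0.046 topmean [0.5798 0.0032 0.0436] mid-ext [0.5797 0.0035 0.0446] ext [0.016 0.012] [156. 152. 139.] px [317, 184]

[... 1982 characters left out ...]
0.008] [116. 109. 103.] px [224, 293]
15 5756 zmax 0.052 topmean [0.7902 0.0885 0.0529] mid-ext [0.8225 0.0911 0.052 ] ext [0.101 0.093] [109. 103.  92.] px [327, 297]
50 23 zmax 0.023 topmean [ 0.8365 -0.1227  0.0214] mid-ext [ 0.836  -0.1222  0.0216] ext [0.013 0.013] [144. 137. 128.] px [214, 305]
58 13 zmax 0.022 topmean [ 0.8282 -0.0785  0.0209] mid-ext [ 0.8281 -0.0777  0.0212] ext [0.012 0.005] [77. 73. 72.] px [237, 306]
70 19 zmax 0.022 topmean [ 0.844  -0.1056  0.021 ] mid-ext [ 0.844  -0.1064  0.0212] ext [0.011 0.011] [147. 140. 132.] px [220, 310]
85 18 zmax 0.022 topmean [ 0.8485 -0.0855  0.0211] mid-ext [ 0.849  -0.0855  0.021 ] ext [0.009 0.011] [135. 129. 121.] px [229, 314]
```

View pics/tubcrop.png

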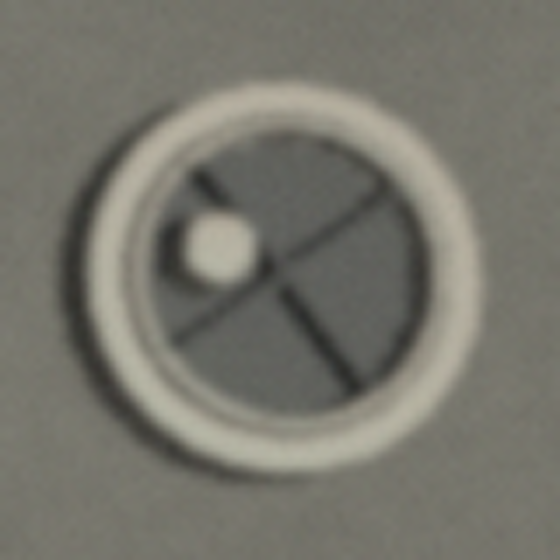

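The crop shows the cross meeting at about (277,270). One arm runs (175,340)–(383,187), the other (200,172)–(362,392), and the occupant is at (219,247). I'll refine the tub centre and yaw and work out the offsets.

```bash
cat >> h.py <<'E'
def ray(c,u,v,z):
    T=np.linalg.inv(c["extrinsics"]); d=T[:3,:3]@np.array([(u-c["cx"])/c["fx"],(v-c["cy"])/c["fy"],1]); 
    return (T[:3,3]+d*(z-T[2,3])/d[2])[:2]
def off(p,o=None):
    "world target TCP -> shift in tool axes, mm"
    o=o or manip.get_obs(); return (R.from_quat(o["ee_rot"]).inv().apply(np.array(p)-o["position"])*1000).round(1)
E
python3 - <<'E'
from h import *
from scipy.optimize import least_squares
for n in ["top","scene"]:
    c=dict(np.load(n+"0.npz")); W=world(c)
    # annulus fits
    for lo,hi in [(0.066,0.075),(0.0775,0.087)]:
        m=(W[...,2]>lo)&(W[...,2]<hi)&(np.hypot(W[...,0]-.495,W[...,1]+.253)<.095)
        P=W[m][:,:2]
        f=lambda p:np.hypot(P[:,0]-p[0],P[:,1]-p[1])-p[2]
        s=least_squares(f,[.495,-.253,.07],loss="soft_l1",f_scale=.005); print(n,lo,len(P),s.x.round(4))
c=dict(np.load("top0.npz"))
q=lambda x,y,z:ray(c,(x+.5)/7-.5+370,(y+.5)/7-.5+175,z)
print("cross",q(277,270,.076)); v=q(219,247,.106); print("vial_in",v)
a=q(175,340,.076);b=q(383,187,.076);d=q(200,172,.076);e=q(362,392,.076)
print(np.degrees(np.arctan2(*(b-a)[::-1])),np.degrees(np.arctan2(*(d-e)[::-1])), (a+b)/2)
t=q(277,270,.076); print("diag ang",np.degrees(np.arctan2(*(v-t)[::-1])),np.hypot(*(v-t)))
E
```

```text
top 0.066 817 [ 0.496  -0.2621  0.0717]
top 0.0775 262 [ 0.4957 -0.2618  0.0608]
scene 0.066 848 [ 0.4983 -0.2602  0.0677]
scene 0.0775 322 [ 0.4944 -0.2633  0.0599]
cross [ 0.49718241 -0.2587265 ]
vial_in [ 0.50166119 -0.2300418 ]
-52.704336164273336 36.37249956200342 [ 0.4999657  -0.25970162]
diag ang 81.12558651935173 0.0290322500661501
```

```bash
python3 -m creep '[[[40,-21,0],-0.12],[[80,-42,0],-0.24],[[115,-62,0],-0.36],[[150,-81,0],-0.48],[[180,-96,0],-0.6]]' 0.7 40
python3 - <<'E'
from h import *
o=manip.get_obs(); print(o["joint_pos"].round(2), off([.4955,-.2615,.304]))
y=R.from_quat(o["ee_rot"]).as_matrix()[:,1]; print(np.degrees(np.arctan2(y[1],y[0])))
E
```

```text
clock: 0.52
position: [0.3717, -0.4159, 0.3037]
ee_rot: [0.877, 0.481, 0.0, -0.0]
ft_force: [0.9, -0.6, 0.3]
grip_width: 0.7
grasp_force: 0.0
[ 0.99  0.2  -0.26  1.63  0.05  1.32  0.15] [196.7  21.5  -0.2]
-32.494329187902906
```

```bash
python3 -m creep '[[[40,4,0],-0.1],[[80,9,0],-0.2],[[120,13,0],-0.3],[[160,17,0],-0.42],[[197,21,0],-0.42]]'
python3 -m creep '[[[0,0,0],0],[[0,0,0],0]]'
python3 - <<'E'
from h import *
o=manip.get_obs(); print(o["joint_pos"].round(2), off([.4955,-.2615,.304]))
y=R.from_quat(o["ee_rot"]).as_matrix()[:,1]; print(np.degrees(np.arctan2(y[1],y[0])))
c=camera("wrist"); save(c,"w1.png"); np.savez("w1.npz",**c)
E
```

```text
clock: 0.93
position: [0.496, -0.2621, 0.3038]
ee_rot: [0.757, 0.654, 0.0, -0.0]
ft_force: [0.5, -0.8, 0.4]
grip_width: 0.698
grasp_force: 0.0
clock: 1.1
position: [0.4962, -0.262, 0.3036]
ee_rot: [0.758, 0.652, 0.0, -0.0]
ft_force: [0.0, -1.1, -0.0]
grip_width: 0.699
grasp_force: 0.0
[ 0.78  0.22 -0.43  1.62  0.09  1.32  0.18] [ 0.4 -0.8 -0.4]
-8.575635882094256
```

View pics/w1.png

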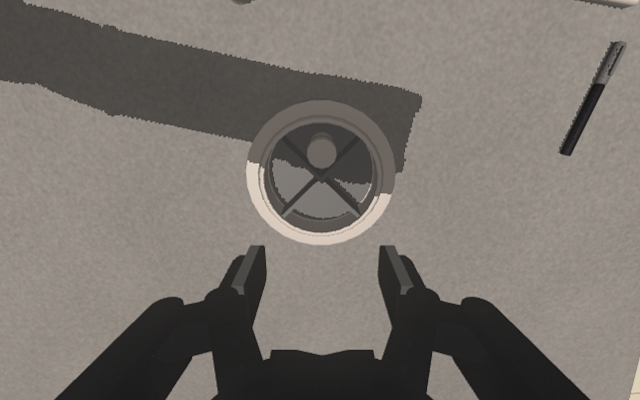

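The wrist view shows the tub ring centred at about (321,172). The cross meets at about (320,178), with arms (283,216)–(357,140) and (286,139)–(358,214), and the occupant's cap is at (321,152).

```bash
python3 - <<'E'
from h import *
c=dict(np.load("w1.npz")); W=world(c)
from scipy.optimize import least_squares
for lo,hi in [(.066,.073),(.0775,.083)]:
    m=(W[...,2]>lo)&(W[...,2]<hi)&(np.hypot(W[...,0]-.495,W[...,1]+.26)<.095); P=W[m][:,:2]
    s=least_squares(lambda p:np.hypot(P[:,0]-p[0],P[:,1]-p[1])-p[2],[.495,-.26,.07],loss="soft_l1",f_scale=.005); print(len(P),s.x.round(4))
m=(W[...,2]>.1)&(W[...,2]<.11)&(np.hypot(W[...,0]-.495,W[...,1]+.26)<.06);print("vial_in",W[m].mean(0))
m=(W[...,2]>.072)&(W[...,2]<.0775)&(np.hypot(W[...,0]-.495,W[...,1]+.26)<.055);P=W[m][:,:2]
def f(p):
    d=P-p[:2];ca,sa=np.cos(p[2]),np.sin(p[2]); return np.minimum(abs(d@[ca,sa]),abs(d@[-sa,ca]))
s=least_squares(f,[.4955,-.2615,.64],loss="soft_l1",f_scale=.002);print("cross",len(P),s.x[:2].round(4),np.degrees(s.x[2]))
t=s.x
for k in range(4):
    a=t[2]+np.pi/4+k*np.pi/2; print(k,(t[:2]+.03536*np.array([np.cos(a),np.sin(a)])).round(4))
for n,p in dict(a=(.4377,-.0617),b=(.457,.0908),c=(.6637,.0747)).items(): print(n,off([*p,.24]))
E
```

```text
5701 [ 0.4941 -0.263   0.072 ]
1855 [ 0.4941 -0.2631  0.0609]
vial_in [ 0.50020001 -0.23022536  0.10635303]
cross 881 [ 0.4942 -0.2631] 36.465067836501014
0 [ 0.4994 -0.2281]
1 [ 0.4592 -0.2578]
2 [ 0.4889 -0.298 ]
3 [ 0.5291 -0.2683]
a [191.2 -87.5  63.6]
b [344.9 -91.7  63.6]
c [360.5 115.   63.4]
```

```bash
python3 -m creep '[[[37,-17,0],0],[[74,-34,0],0],[[111,-51,10],0],[[148,-68,20],0],[[185,-85,30],0]]' 
python3 -m creep '[[[6,-2,35],0],[[6,-2,35],0],[[6,-2,35],0]]' 
python3 - <<'E'
from h import *
print(off([.4377,-.0617,.111]),manip.get_obs()["joint_velocities"].round(2))
c=camera("wrist"); save(c,"w2.png");W=world(c)
for n,p in dict(a=(.4377,-.0617),b=(.457,.0908)).items():
    m=(W[...,2]>.058)&(W[...,2]<.067)&(np.hypot(W[...,0]-p[0],W[...,1]-p[1])<.02); Q=W[m]
    if len(Q): print(n,len(Q),Q.mean(0).round(4),((Q.min(0)+Q.max(0))/2).round(4))
E
```

```text
clock: 1.57
position: [0.4384, -0.0694, 0.2737]
ee_rot: [0.761, 0.649, -0.0, 0.0]
ft_force: [0.7, 1.2, 1.2]
grip_width: 0.7
grasp_force: 0.0
clock: 1.82
position: [0.4376, -0.0644, 0.2385]
ee_rot: [0.76, 0.65, -0.001, -0.001]
ft_force: [0.0, -0.9, 0.1]
grip_width: 0.701
grasp_force: 0.0
[  2.7   0.  127.5] [ 0.01 -0.01  0.02 -0.07 -0.    0.02  0.01]
a 746 [ 0.4362 -0.0618  0.0623] [ 0.4361 -0.0623  0.0612]
b 252 [0.4532 0.0795 0.0619] [0.4533 0.08   0.0613]
```

```bash
python3 -m creep '[[[2,-1,40],0],[[2,-1,80],0],[[2,-1,110],0],[[2,-1,127],0],[[2,-1,127],0]]' 
python3 -m creep '[[[0,0,0],0],[[0,0,0],0],[[0,0,0],0],[[0,0,0],0],[[0,0,0],0]]' 0 40
python3 - <<'E'
from h import *
c=camera("wrist"); save(c,"w3.png")
E
```

```text
clock: 2.28
position: [0.437, -0.0627, 0.11]
ee_rot: [0.761, 0.649, -0.001, -0.002]
ft_force: [-0.8, -0.2, 0.7]
grip_width: 0.7
grasp_force: 0.0
clock: 2.7
position: [0.4393, -0.0614, 0.114]
ee_rot: [0.76, 0.65, 0.001, 0.002]
ft_force: [-1.7, 0.3, 7.2]
grip_width: 0.314
grasp_force: 38.7
```

View pics/w3.png

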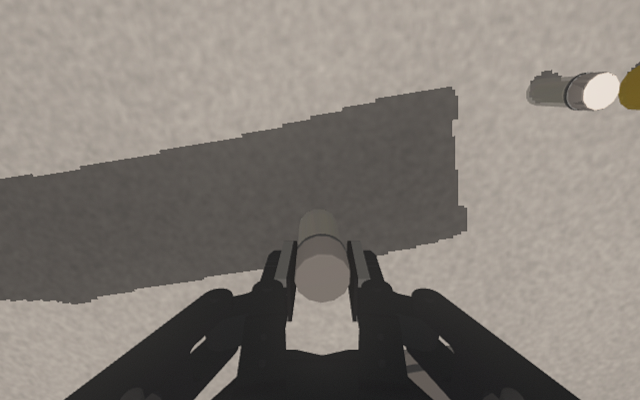

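The picture shows the vial's cap gripped squarely between the pads at about (322,265). Lifting it and carrying it to compartment 1.

```bash
python3 -m creep '[[[0,0,-20],0],[[0,0,-55],0],[[0,0,-90],0],[[0,0,-120],0],[[0,0,-132],0]]' 
python3 -m creep '[[[-10,0,0],0],[[-30,2,0],0],[[-60,5,0],0],[[-95,8,0],0],[[-120,10,0],0]]' 
python3 - <<'E'
from h import *
o=manip.get_obs();print(off([.4592,-.2578,.24]),off([.4592,-.2578,.158]))
E
```

```text
clock: 3.17
position: [0.4395, -0.0608, 0.2495]
ee_rot: [0.759, 0.651, 0.002, 0.003]
ft_force: [0.4, -0.7, -1.2]
grip_width: 0.314
grasp_force: 39.2
clock: 3.58
position: [0.4283, -0.1842, 0.2439]
ee_rot: [0.76, 0.65, -0.0, 0.0]
ft_force: [-0.5, -0.2, -0.0]
grip_width: 0.313
grasp_force: 39.2
[-67.9  41.9   3.9] [-67.8  41.9  85.9]
```

```bash
python3 -m creep '[[[-25,15,0],0],[[-50,31,0],0],[[-67,42,0],0],[[-67,42,0],0],[[-67,42,0],0]]' 
python3 - <<'E'
from h import *
o=manip.get_obs();print(off([.4592,-.2578,.158]))
c=camera("wrist"); save(c,"w4.png");W=world(c)
m=(W[...,2]>.1)&(W[...,2]<.11)&(np.hypot(W[...,0]-.4994,W[...,1]+.228)<.025);print("vial_in",W[m].mean(0))
c=camera("scene"); cv2.imwrite("pics/s4.png",cv2.resize(c["pixels"][110:230,140:320,::-1],None,fx=4,fy=4,interpolation=2))
E
```

```text
clock: 4.0
position: [0.4601, -0.2549, 0.2433]
ee_rot: [0.76, 0.65, -0.0, -0.001]
ft_force: [0.5, 0.8, 0.1]
grip_width: 0.319
grasp_force: 39.2
[-3.1 -0.3 85.3]
vial_in [ 0.49977579 -0.22974679  0.10618799]
```

View pics/s4.png

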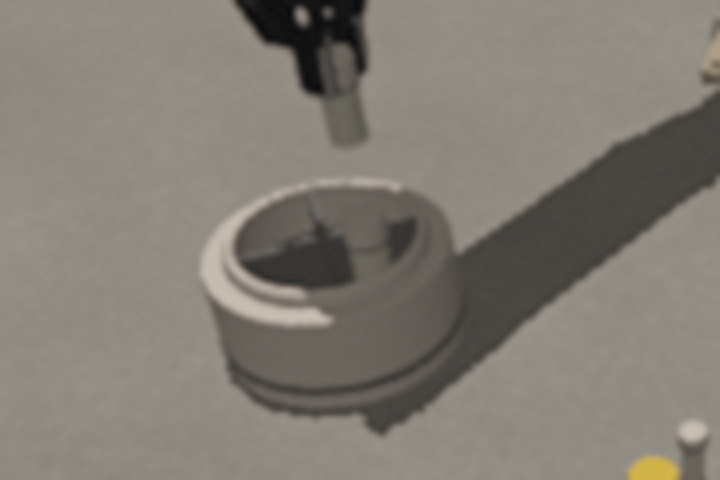

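View pics/w4.png

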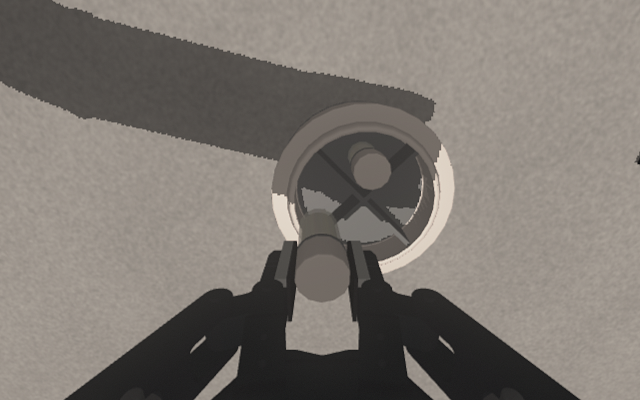

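The hanging vial sits over the near-left compartment, with the occupant at (370,168) untouched. Lowering.

```bash
python3 -m creep '[[[-2,0,15],0],[[-2,0,35],0],[[-2,0,55],0],[[-2,0,68],0],[[-2,0,74],0]]'; python3 -m creep '[[[0,0,3],0],[[0,0,6],0],[[0,0,9],0],[[0,0,10],0],[[0,0,10],0]]' 
python3 -c "
from h import *
print(off([.4592,-.2578,.158]))"
```

```text
clock: 4.52
position: [0.4593, -0.2544, 0.1684]
ee_rot: [0.759, 0.651, -0.001, -0.001]
ft_force: [0.1, 0.8, -0.7]
grip_width: 0.31
grasp_force: 39.2
clock: 4.93
position: [0.4605, -0.2557, 0.1604]
ee_rot: [0.759, 0.651, 0.0, 0.0]
ft_force: [-0.8, 0.2, -0.9]
grip_width: 0.309
grasp_force: 39.2
[-2.3 -0.9  2.4]
```

```bash
for i in 1 2; do python3 -m creep '[[[0,0,1],0],[[0,0,1.5],0],[[0,0,1.5],0]]'; done
```

```text
clock: 5.18
position: [0.4604, -0.2556, 0.1587]
ee_rot: [0.759, 0.651, 0.0, 0.0]
ft_force: [-0.3, -0.8, -0.2]
grip_width: 0.311
grasp_force: 39.2
clock: 5.43
position: [0.4605, -0.2559, 0.1581]
ee_rot: [0.759, 0.651, -0.0, 0.0]
ft_force: [-3.6, 0.6, 8.5]
grip_width: 0.312
grasp_force: 40.6
```

Contact is felt (8.5 N), so I release and retreat.

```bash
python3 -m creep '[[[0,0,0],0],[[0,0,0],0],[[0,0,0],0]]' 0.7; python3 -m creep '[[[0,0,-15],0],[[0,0,-35],0],[[0,0,-60],0],[[0,0,-85],0],[[0,0,-90],0]]'
python3 - <<'E'
from h import *
c=camera("wrist"); save(c,"w5.png");W=world(c)
for k,p in enumerate([(.4994,-.2281),(.4592,-.2578)]):
    m=(W[...,2]>.1)&(W[...,2]<.112)&(np.hypot(W[...,0]-p[0],W[...,1]-p[1])<.025);print(W[m].mean(0),m.sum())
print(off([.457,.0908,.244]))
E
```

```text
clock: 5.68
position: [0.4603, -0.2556, 0.157]
ee_rot: [0.759, 0.651, 0.0, 0.0]
ft_force: [-0.7, -0.3, 0.0]
grip_width: 0.702
grasp_force: 0.0
clock: 6.1
position: [0.4617, -0.256, 0.2511]
ee_rot: [0.759, 0.651, 0.001, 0.003]
ft_force: [0.2, -0.2, 0.9]
grip_width: 0.7
grasp_force: 0.0
[ 0.49975675 -0.22979529  0.1062133 ] 1074
[ 0.4571858  -0.25539262  0.10611119] 964
[342.1 -57.7   5.3]
```

View pics/w5.png

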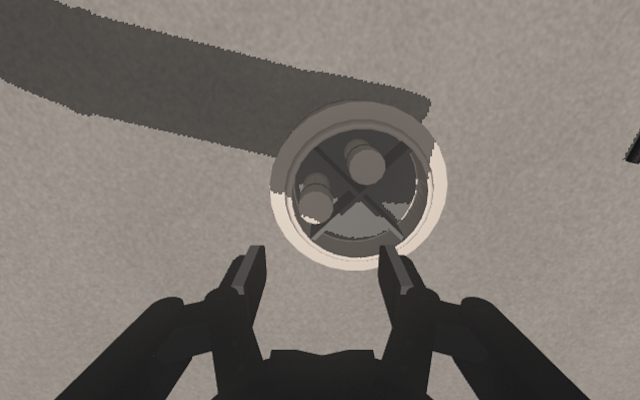

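Vial a stands in its compartment, cap at (316,205), top at 106 mm. The occupant at (366,165) hasn't moved. Next is vial b.

```bash
python3 -m creep '[[[25,-4,0],0],[[66,-11,0],0],[[107,-18,0],0],[[148,-25,0],0],[[189,-32,0],0]]';python3 -m creep '[[[40,-7,0],0],[[80,-13,0],0],[[120,-20,5],0],[[140,-24,5],0],[[140,-24,5],0]]';python3 -m creep '[[[0,0,0],0]]'
python3 - <<'E'
from h import *
c=camera("wrist"); W=world(c); p=(.457,.0908)
m=(W[...,2]>.058)&(W[...,2]<.067)&(np.hypot(W[...,0]-p[0],W[...,1]-p[1])<.025); Q=W[m];q=Q.mean(0);print(q,len(Q),off([q[0],q[1],.111]))
E
```

```text
clock: 6.57
position: [0.4568, -0.0621, 0.2461]
ee_rot: [0.76, 0.65, -0.0, -0.0]
ft_force: [2.0, -0.1, 0.2]
grip_width: 0.701
grasp_force: 0.0
clock: 6.98
position: [0.4543, 0.0833, 0.2413]
ee_rot: [0.757, 0.653, 0.0, -0.001]
ft_force: [0.3, 0.5, 0.4]
grip_width: 0.698
grasp_force: 0.0
clock: 7.07
position: [0.4549, 0.0791, 0.2412]
ee_rot: [0.758, 0.652, -0.0, -0.0]
ft_force: [-0.0, -0.4, -1.1]
grip_width: 0.702
grasp_force: 0.0
[0.45483356 0.09081998 0.06236859] 755 [ 12.9  -2.2 130.3]
```

```bash
python3 -m creep '[[[12,-2,30],0],[[12,-2,65],0],[[12,-2,100],0],[[12,-2,125],0],[[12,-2,130],0]]' ; python3 -m creep '[[[0,0,0],0]]'; python3 -c "
from h import *
print(off([.4548,.0908,.111]))"
```

```text
clock: 7.53
position: [0.453, 0.0882, 0.1078]
ee_rot: [0.76, 0.65, -0.003, -0.002]
ft_force: [-1.1, -0.7, 0.2]
grip_width: 0.702
grasp_force: 0.0
clock: 7.62
position: [0.4544, 0.089, 0.1107]
ee_rot: [0.76, 0.65, -0.002, -0.001]
ft_force: [-0.3, -0.1, 0.5]
grip_width: 0.7
grasp_force: 0.0
[ 1.8  0.1 -0.3]
```

```bash
python3 -m creep '[[[2,0,0],0],[[2,0,0],0],[[2,0,0],0],[[2,0,0],0],[[2,0,0],0]]' 0 40; python3 -m creep '[[[0,0,-20],0],[[0,0,-55],0],[[0,0,-90],0],[[0,0,-125],0],[[0,0,-137],0]]'; python3 -m creep '[[[-10,0,0],0],[[-40,5,0],0],[[-80,10,0],0],[[-120,15,0],0],[[-160,20,0],0]]'; python3 -c "
from h import *
print(off([.5311,-.2683,.248]))"
```

```text
clock: 8.03
position: [0.4567, 0.0924, 0.1138]
ee_rot: [0.759, 0.651, 0.001, 0.001]
ft_force: [-2.2, 0.4, 6.5]
grip_width: 0.311
grasp_force: 38.8
clock: 8.45
position: [0.4572, 0.0931, 0.2548]
ee_rot: [0.759, 0.651, 0.003, 0.003]
ft_force: [0.7, -0.1, 0.1]
grip_width: 0.311
grasp_force: 39.5
clock: 8.87
position: [0.4505, -0.0706, 0.25]
ee_rot: [0.759, 0.651, 0.0, 0.001]
ft_force: [2.0, 0.3, -0.3]
grip_width: 0.306
grasp_force: 39.5
[-183.1  109.8    2.3]
```

```bash
python3 -m creep '[[[-35,21,0],0],[[-70,42,0],0],[[-105,63,0],0],[[-140,84,0],0],[[-170,102,0],0]]'; python3 -m creep '[[[-12,8,0],0],[[-12,8,0],0],[[-12,8,0],0]]';  python3 -c "
from h import *
print(off([.5315,-.2683,.158]))"
```

```text
clock: 9.28
position: [0.5259, -0.2557, 0.2496]
ee_rot: [0.76, 0.65, -0.0, 0.001]
ft_force: [1.3, 0.9, -0.1]
grip_width: 0.309
grasp_force: 39.5
clock: 9.53
position: [0.5316, -0.2661, 0.2492]
ee_rot: [0.76, 0.65, 0.0, -0.0]
ft_force: [0.7, 1.4, 0.2]
grip_width: 0.313
grasp_force: 39.5
[-2.2  0.2 91.2]
```

```bash
python3 -m creep '[[[-2,0,15],0],[[-2,0,40],0],[[-2,0,60],0],[[-2,0,75],0],[[-2,0,82],0]]'; python3 -m creep '[[[0,0,2],0],[[0,0,4],0],[[0,0,6],0],[[0,0,7],0],[[0,0,7],0]]';python3 -c "
from h import *
print(off([.5315,-.2683,.158]))"
```

```text
clock: 9.95
position: [0.5305, -0.2659, 0.1656]
ee_rot: [0.759, 0.651, -0.0, -0.001]
ft_force: [-0.3, -0.5, -0.5]
grip_width: 0.312
grasp_force: 39.5
clock: 10.37
position: [0.5315, -0.2677, 0.1607]
ee_rot: [0.759, 0.651, 0.0, 0.0]
ft_force: [0.7, 0.6, -0.4]
grip_width: 0.312
grasp_force: 39.5
[-0.6  0.1  2.7]
```

```bash
python3 -m creep '[[[0,0,1],0],[[0,0,2],0],[[0,0,2],0]]'; python3 -m creep '[[[0,0,1],0],[[0,0,1],0]]'
```

```text
clock: 10.62
position: [0.5313, -0.2676, 0.1581]
ee_rot: [0.759, 0.651, -0.0, 0.0]
ft_force: [-1.0, -0.1, -0.7]
grip_width: 0.311
grasp_force: 39.5
clock: 10.78
position: [0.5314, -0.2678, 0.1579]
ee_rot: [0.759, 0.651, -0.0, 0.0]
ft_force: [-2.6, 0.5, 6.0]
grip_width: 0.31
grasp_force: 40.5
```

```bash
python3 -m creep '[[[0,0,0],0],[[0,0,0],0],[[0,0,0],0]]' 0.7; python3 -m creep '[[[0,0,-15],0],[[0,0,-35],0],[[0,0,-60],0],[[0,0,-85],0],[[0,0,-90],0]]'
python3 - <<'E'
from h import *
c=camera("wrist"); W=world(c)
for k,p in enumerate([(.4994,-.2281),(.4592,-.2578),(.529,-.2683)]):
    m=(W[...,2]>.1)&(W[...,2]<.112)&(np.hypot(W[...,0]-p[0],W[...,1]-p[1])<.025);print(W[m].mean(0),m.sum())
print(off([.6657,.0747,.244]))
E
```

```text
clock: 11.03
position: [0.5313, -0.2676, 0.157]
ee_rot: [0.759, 0.651, 0.0, 0.0]
ft_force: [0.6, -0.1, 0.7]
grip_width: 0.7
grasp_force: 0.0
clock: 11.45
position: [0.5327, -0.268, 0.2514]
ee_rot: [0.759, 0.651, 0.001, 0.003]
ft_force: [0.6, 0.4, 0.9]
grip_width: 0.703
grasp_force: 0.0
[ 0.50072164 -0.23005582  0.10623454] 1085
[ 0.45810162 -0.25564628  0.10598437] 998
[ 0.52948744 -0.26873301  0.10611408] 957
[359.1  79.    6.3]
```

Three vials are now upright in the tub. On to vial c.

```bash
python3 -m creep '[[[25,5,0],0],[[65,14,0],0],[[105,23,0],0],[[145,32,0],0],[[185,41,0],0]]';python3 -m creep '[[[40,9,0],0],[[80,18,0],0],[[120,27,5],0],[[150,34,6],0],[[162,37,6],0]]';python3 -m creep '[[[0,0,0],0],[[0,0,0],0]]'
python3 - <<'E'
from h import *
c=camera("wrist"); W=world(c); p=(.6637,.0747)
m=(W[...,2]>.058)&(W[...,2]<.067)&(np.hypot(W[...,0]-p[0],W[...,1]-p[1])<.025); Q=W[m];q=Q.mean(0);print(q,len(Q),c["pixels"][m].mean(0),off([q[0]+.001,q[1],.111]))
E
```

```text
clock: 11.92
position: [0.6002, -0.0894, 0.246]
ee_rot: [0.76, 0.65, -0.0, -0.0]
ft_force: [1.1, -0.7, -0.7]
grip_width: 0.7
grasp_force: 0.0
clock: 12.33
position: [0.6614, 0.0695, 0.2392]
ee_rot: [0.757, 0.653, 0.0, -0.002]
ft_force: [-0.6, 0.8, -0.3]
grip_width: 0.701
grasp_force: 0.0
clock: 12.5
position: [0.6614, 0.0633, 0.2399]
ee_rot: [0.759, 0.651, -0.001, -0.0]
ft_force: [0.3, -0.1, -0.2]
grip_width: 0.7
grasp_force: 0.0
[0.66216714 0.0754156  0.06228282] 768 [113.61848958 105.99609375  99.78125   ] [ 13.9  -0.3 129.2]
```

```bash
python3 -m creep '[[[13,0,30],0],[[14,1,65],0],[[14,1,100],0],[[14,1,124],0],[[14,1,129],0]]' ; python3 -m creep '[[[0,0,0],0],[[0,0,0],0]]'; python3 -m creep '[[[0,0,0],0],[[0,0,0],0],[[0,0,0],0],[[0,0,0],0],[[0,0,0],0]]' 0 40; python3 -m creep '[[[0,0,-20],0],[[0,0,-55],0],[[0,0,-90],0],[[0,0,-125],0],[[0,0,-139],0]]'; python3 -c "
from h import *
print(off([.491,-.298,.248]))"
```

```text
clock: 12.97
position: [0.6623, 0.0736, 0.107]
ee_rot: [0.76, 0.65, -0.003, -0.001]
ft_force: [-0.9, -0.6, -0.7]
grip_width: 0.702
grasp_force: 0.0
clock: 13.13
position: [0.6655, 0.0758, 0.1136]
ee_rot: [0.76, 0.65, 0.001, 0.001]
ft_force: [0.9, -0.7, 0.6]
grip_width: 0.696
grasp_force: 0.0
clock: 13.55
position: [0.6655, 0.0772, 0.114]
ee_rot: [0.759, 0.651, 0.001, 0.001]
ft_force: [-2.3, -0.8, 6.8]
grip_width: 0.313
grasp_force: 38.7
clock: 13.97
position: [0.6661, 0.0777, 0.2575]
ee_rot: [0.759, 0.651, 0.003, 0.002]
ft_force: [0.5, -0.0, 0.8]
grip_width: 0.307
grasp_force: 39.2
[-398.1 -115.5    7.9]
```

```bash
python3 -m creep '[[[-20,-6,0],0],[[-58,-17,0],0],[[-97,-28,0],0],[[-136,-39,0],0],[[-175,-51,0],0]]'; python3 -m creep '[[[-39,-11,0],0],[[-78,-22,0],0],[[-117,-34,0],0],[[-156,-45,0],0],[[-190,-55,0],0]]';python3 -m creep '[[[-20,-6,0],0],[[-32,-9,0],0],[[-32,-9,0],0],[[-32,-9,0],0]]'; python3 -c "
from h import *
print(off([.491,-.298,.158]))"
```

```text
clock: 14.38
position: [0.5866, -0.0896, 0.2514]
ee_rot: [0.759, 0.651, 0.0, 0.0]
ft_force: [0.3, -0.3, -0.6]
grip_width: 0.313
grasp_force: 39.2
clock: 14.8
position: [0.5024, -0.27, 0.2516]
ee_rot: [0.76, 0.65, -0.0, 0.001]
ft_force: [0.9, -1.0, -0.5]
grip_width: 0.312
grasp_force: 39.2
clock: 15.13
position: [0.4908, -0.2968, 0.2513]
ee_rot: [0.759, 0.651, 0.0, 0.0]
ft_force: [1.0, 0.4, 0.7]
grip_width: 0.308
grasp_force: 39.2
[-1.2  0.4 93.3]
```

```bash
python3 -m creep '[[[-1,0,15],0],[[-1,0,40],0],[[-1,0,62],0],[[-1,0,78],0],[[-1,0,85],0]]'; python3 -m creep '[[[0,0,2],0],[[0,0,4],0],[[0,0,6],0],[[0,0,6],0],[[0,0,6],0]]';python3 -m creep '[[[0,0,1],0],[[0,0,2],0],[[0,0,2],0]]'; python3 -c "
from h import *
print(off([.491,-.298,.158]))"
```

```text
clock: 15.55
position: [0.4905, -0.2956, 0.1639]
ee_rot: [0.758, 0.652, 0.0, -0.002]
ft_force: [0.0, 0.0, 0.3]
grip_width: 0.315
grasp_force: 39.2
clock: 15.97
position: [0.4905, -0.2987, 0.1609]
ee_rot: [0.759, 0.651, 0.0, 0.001]
ft_force: [0.7, -0.2, -0.5]
grip_width: 0.311
grasp_force: 39.2
clock: 16.22
position: [0.4901, -0.2987, 0.1581]
ee_rot: [0.759, 0.651, -0.0, 0.0]
ft_force: [-0.6, 0.2, -0.8]
grip_width: 0.308
grasp_force: 39.2
[0.8 0.8 0.1]
```

```bash
python3 -m creep '[[[0,0,1],0],[[0,0,1],0]]'; python3 -m creep '[[[0,0,0.5],0],[[0,0,0.5],0]]'
```

```text
clock: 16.38
position: [0.4901, -0.2989, 0.1579]
ee_rot: [0.759, 0.651, -0.0, 0.0]
ft_force: [-3.2, 0.6, 6.7]
grip_width: 0.315
grasp_force: 40.3
clock: 16.55
position: [0.4902, -0.299, 0.1579]
ee_rot: [0.76, 0.651, -0.0, 0.001]
ft_force: [-4.1, 2.5, 11.1]
grip_width: 0.311
grasp_force: 40.8
```

```bash
python3 -m creep '[[[0,0,0],0],[[0,0,0],0],[[0,0,0],0]]' 0.6; python3 -m creep '[[[0,0,-15],0],[[0,0,-35],0],[[0,0,-60],0],[[0,0,-85],0],[[0,0,-90],0]]'
python3 - <<'E'
from h import *
c=camera("wrist"); save(c,"w6.png"); W=world(c)
for k,p in enumerate([(.4994,-.2281),(.4592,-.2578),(.529,-.2683),(.489,-.298)]):
    m=(W[...,2]>.1)&(W[...,2]<.112)&(np.hypot(W[...,0]-p[0],W[...,1]-p[1])<.025);print(W[m].mean(0),m.sum())
print(off([.5260,.2505,.244]),manip.get_obs()["joint_pos"].round(2))
E
```

```text
clock: 16.8
position: [0.49, -0.2986, 0.1565]
ee_rot: [0.759, 0.651, -0.0, -0.0]
ft_force: [0.3, 0.3, 0.3]
grip_width: 0.602
grasp_force: 0.0
clock: 17.22
position: [0.4914, -0.2992, 0.2508]
ee_rot: [0.759, 0.651, 0.001, 0.003]
ft_force: [1.0, 0.3, 0.8]
grip_width: 0.602
grasp_force: 0.0
[ 0.50013003 -0.23048704  0.10640285] 1230
[ 0.45753765 -0.25602056  0.10623296] 1111
[ 0.52894096 -0.26915456  0.10626011] 1091
[ 0.48680776 -0.29979442  0.10614744] 965
[548.5 -50.    4.5] [ 0.83  0.29 -0.43  1.65  0.13  1.22  0.22]
```

View pics/w6.png

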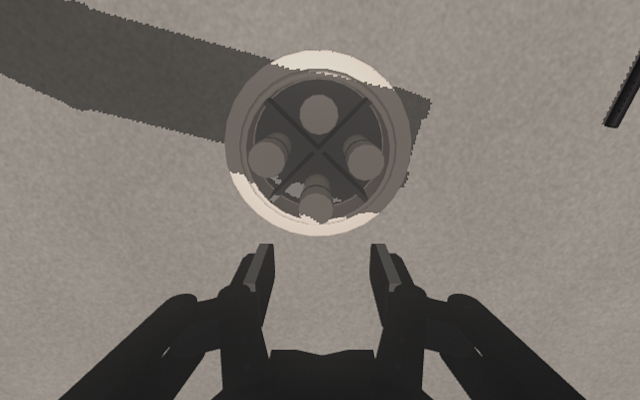

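All four caps, at (318,114), (266,158), (365,160) and (316,205), stand upright, each in its own compartment. Now the lid.

```bash
python3 -m creep '[[[20,-2,0],0],[[60,-5,0],0],[[101,-9,0],0],[[142,-13,0],0],[[183,-17,0],0]]'; python3 -m creep '[[[41,-4,0],0],[[82,-7,0],0],[[123,-11,0],0],[[164,-15,0],0],[[205,-19,0],0]]'; python3 -m creep '[[[41,-4,0],0],[[80,-7,0],0],[[100,-9,0],0],[[100,-9,0],0],[[100,-9,0],0]]'
python3 - <<'E'
from h import *
o=manip.get_obs(); c=camera("wrist"); W=world(c); save(c,"w7.png")
im=c["pixels"].astype(int); p=(.524,.2502)
m=(W[...,2]>.079)&(W[...,2]<.09)&(np.hypot(W[...,0]-p[0],W[...,1]-p[1])<.03)&(im[...,2]>im[...,0]+15); Q=W[m];q=Q.mean(0);print(q,len(Q),im[m].mean(0),((Q.min(0)+Q.max(0))/2),off([q[0]+.002,q[1]+.001,.13],o),o["joint_pos"].round(2))
m=(W[...,2]>.05)&(W[...,2]<.058)&(np.hypot(W[...,0]-p[0],W[...,1]-p[1])<.085); Q=W[m]; print(len(Q),Q.mean(0),(Q.min(0)+Q.max(0))/2,Q.max(0)-Q.min(0))
E
```

```text
clock: 17.68
position: [0.5007, -0.1134, 0.2455]
ee_rot: [0.76, 0.65, -0.0, -0.0]
ft_force: [1.5, 0.8, 0.2]
grip_width: 0.602
grasp_force: 0.0
clock: 18.1
position: [0.5134, 0.092, 0.2457]
ee_rot: [0.759, 0.651, -0.0, -0.0]
ft_force: [1.5, 0.0, -0.7]
grip_width: 0.597
grasp_force: 0.0
clock: 18.52
position: [0.5197, 0.1918, 0.2453]
ee_rot: [0.758, 0.652, -0.001, -0.001]
ft_force: [-0.5, -0.0, -0.4]
grip_width: 0.6
grasp_force: 0.0
[0.52233793 0.25078932 0.08430697] 1012 [ 61.46936759  96.95454545 161.91996047] [0.5224044  0.25054642 0.08274271] [ 60.   -4.3 115.4] [ 0.2   0.3  -0.75  1.7   0.22  1.23 -0.75]
23530 [0.52326938 0.25639912 0.05444969] [0.52243336 0.25042595 0.0537925 ] [0.1523113  0.15223727 0.00758262]
```

View pics/w7.png

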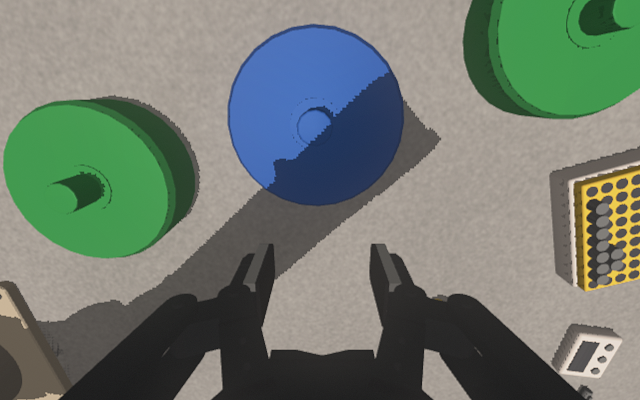

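The blue lid is centred at about (316,115), with its knob at (315,125) and both green look-alikes well clear. Moving in to grasp the knob.

```bash
python3 -m creep '[[[35,-2,10],0],[[59,-4,30],0],[[60,-4,65],0],[[60,-4,90],0],[[60,-4,106],0]]'; python3 -m creep '[[[0,0,4],0],[[0,0,5],0],[[0,0,5],0],[[0,0,5],0]]'; python3 -c "
from h import *
print(off([.5245,.2515,.132]))"
```

```text
clock: 18.98
position: [0.5249, 0.2482, 0.1371]
ee_rot: [0.76, 0.65, -0.002, -0.0]
ft_force: [0.1, -0.1, 0.3]
grip_width: 0.599
grasp_force: 0.0
clock: 19.32
position: [0.5265, 0.2501, 0.1369]
ee_rot: [0.76, 0.65, 0.001, 0.0]
ft_force: [0.2, 0.3, -0.6]
grip_width: 0.604
grasp_force: 0.0
[ 1.  -2.2  4.9]
```

```bash
python3 -m creep '[[[1,-2,4],0],[[1,-2,4],0],[[1,-2,4],0]]'; python3 -m creep '[[[0,0,0],0],[[0,0,0],0],[[0,0,0],0],[[0,0,0],0],[[0,0,0],0]]' 0 60; python3 - <<'E'
from h import *
c=camera("wrist"); save(c,"w8.png")
E
```

```text
clock: 19.57
position: [0.5239, 0.2518, 0.1319]
ee_rot: [0.759, 0.651, 0.0, 0.0]
ft_force: [0.8, 0.8, -0.2]
grip_width: 0.602
grasp_force: 0.0
clock: 19.98
position: [0.5241, 0.2518, 0.1321]
ee_rot: [0.759, 0.651, 0.0, 0.0]
ft_force: [-0.6, -1.0, 5.3]
grip_width: 0.306
grasp_force: 59.0
```

View pics/w8.png

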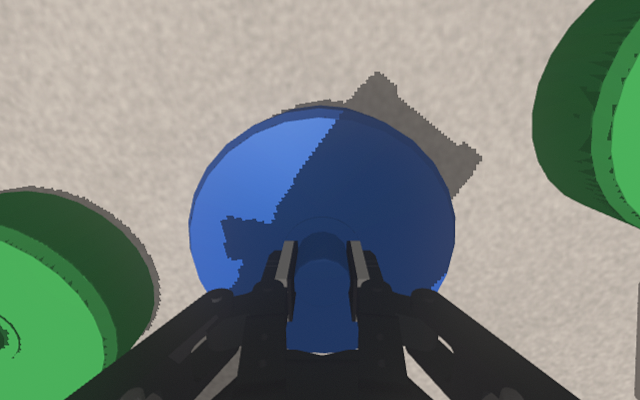

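The knob is held squarely between the pads at (322,270). Lifting the lid and carrying it over the tub.

```bash
python3 -m creep '[[[0,0,-15],0],[[0,0,-45],0],[[0,0,-80],0],[[0,0,-115],0],[[0,0,-145],0]]'; python3 -m creep '[[[-10,1,-8],0],[[-30,3,-8],0],[[-65,6,-8],0],[[-100,10,-8],0],[[-135,13,-8],0]]';python3 -m creep '[[[-35,3,0],0],[[-70,7,0],0],[[-105,10,0],0],[[-140,13,0],0],[[-175,17,0],0]]'; python3 -c "
from h import *
print(off([.497,-.2624,.28]))"
```

```text
clock: 20.45
position: [0.5237, 0.2517, 0.2784]
ee_rot: [0.759, 0.651, 0.0, 0.0]
ft_force: [0.7, 0.1, -2.9]
grip_width: 0.303
grasp_force: 59.3
clock: 20.87
position: [0.5154, 0.1144, 0.2835]
ee_rot: [0.759, 0.651, -0.001, -0.0]
ft_force: [1.0, -0.7, -1.5]
grip_width: 0.307
grasp_force: 59.3
clock: 21.28
position: [0.5049, -0.0614, 0.2837]
ee_rot: [0.76, 0.65, -0.0, -0.0]
ft_force: [1.4, 0.1, -3.1]
grip_width: 0.307
grasp_force: 59.3
[-199.9   23.1    3.8]
```

```bash
python3 -m creep '[[[-35,4,0],0],[[-75,8,0],0],[[-115,13,0],0],[[-155,18,0],0],[[-185,21,0],0]]'; python3 -m creep '[[[-13,2,0],0],[[-13,2,0],0],[[-13,2,0],0],[[-13,2,0],0]]'; python3 - <<'E'
from h import *
o=manip.get_obs();print(off([.497,-.2624,.202],o))
for n in ("top","scene"):
    c=camera(n); save(c,n+"9.png"); np.savez(n+"9.npz",**c)
a=cv2.imread("pics/scene9.png")[90:230,130:310]; cv2.imwrite("pics/s9.png",cv2.resize(a,None,fx=4,fy=4,interpolation=2))
E
```

```text
clock: 21.7
position: [0.4967, -0.2494, 0.2834]
ee_rot: [0.76, 0.649, -0.001, -0.0]
ft_force: [0.7, -0.6, -1.9]
grip_width: 0.304
grasp_force: 59.3
clock: 22.03
position: [0.4985, -0.2569, 0.2841]
ee_rot: [0.759, 0.651, 0.0, -0.001]
ft_force: [-0.5, 0.4, -2.0]
grip_width: 0.304
grasp_force: 59.3
[-5.8 -0.6 82.1]
```

View pics/s9.png

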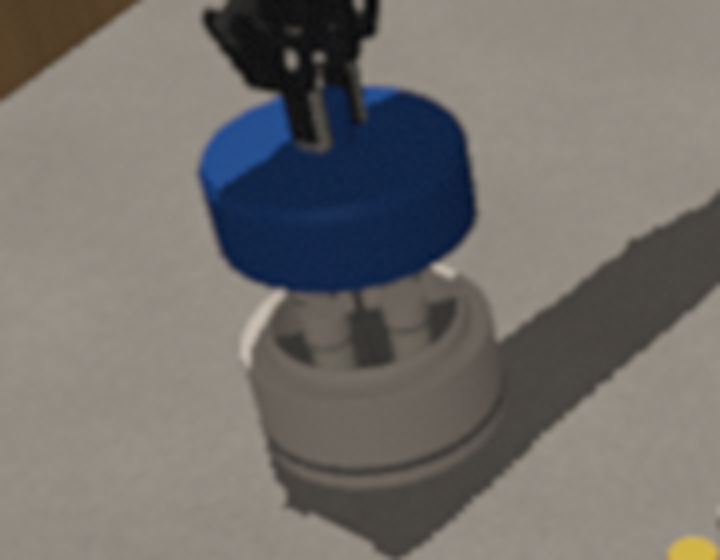

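The lid hangs level above the tub with the vials visible below. I align it over the tub and start down.

```bash
python3 -m creep '[[[-5,0,0],0],[[-6,0,5],0],[[-6,0,20],0],[[-6,0,32],0],[[-6,0,36],0]]'; python3 -m creep '[[[0,0,0],0],[[0,0,0],0]]'; python3 - <<'E'
from h import *
o=manip.get_obs();print(off([.497,-.2624,.202],o))
from scipy.optimize import least_squares
c=camera("scene"); W=world(c); im=c["pixels"].astype(int)
for n,m in dict(lid=(W[...,2]>.1)&(W[...,2]<.15)&(im[...,2]>im[...,0]+25), tub=(W[...,2]>.015)&(W[...,2]<.062)).items():
    m=m&(np.hypot(W[...,0]-.497,W[...,1]+.262)<.1); P=W[m]
    s=least_squares(lambda p:np.hypot(P[:,0]-p[0],P[:,1]-p[1])-p[2],[.497,-.262,.078],loss="soft_l1",f_scale=.002); print(n,len(P),s.x.round(4),P[:,2].min())
E
```

```text
clock: 22.55
position: [0.4965, -0.264, 0.2462]
ee_rot: [0.759, 0.651, -0.001, -0.001]
ft_force: [-0.8, 0.5, -2.5]
grip_width: 0.307
grasp_force: 59.4
clock: 22.72
position: [0.4974, -0.2643, 0.2486]
ee_rot: [0.759, 0.651, -0.0, -0.0]
ft_force: [0.6, 0.0, -1.2]
grip_width: 0.305
grasp_force: 59.4
[ 1.8 -0.7 46.6]
lid 666 [ 0.4959 -0.2658  0.0775] 0.11682878684206555
tub 981 [ 0.4987 -0.2603  0.0741] 0.015032667905389596
```

```bash
python3 -m creep '[[[2,0,6],0],[[2,0,14],0],[[2,0,22],0],[[2,0,30],0],[[2,0,36],0]]'; python3 -m creep '[[[0,0,2],0],[[0,0,4],0],[[0,0,6],0],[[0,0,6],0],[[0,0,6],0]]';  python3 -c "
from h import *
print(off([.497,-.2624,.202]))"
```

```text
clock: 23.18
position: [0.4974, -0.2623, 0.2112]
ee_rot: [0.759, 0.651, -0.0, -0.001]
ft_force: [-0.6, 1.1, -2.6]
grip_width: 0.305
grasp_force: 59.4
clock: 23.6
position: [0.4978, -0.2625, 0.2068]
ee_rot: [0.759, 0.651, 0.0, 0.0]
ft_force: [-0.7, -0.3, -1.7]
grip_width: 0.309
grasp_force: 59.4
[-0.1 -0.8  4.8]
```

```bash
python3 -m creep '[[[0,0,1],0],[[0,0,2],0],[[0,0,3],0],[[0,0,4],0],[[0,0,4],0]]'; python3 -m creep '[[[0,0,1],0],[[0,0,1],0]]'; python3 -m creep '[[[0,0,0.5],0],[[0,0,0.5],0]]'
```

```text
clock: 24.02
position: [0.4976, -0.2624, 0.2024]
ee_rot: [0.759, 0.651, -0.0, -0.0]
ft_force: [-0.6, 0.1, -2.9]
grip_width: 0.31
grasp_force: 59.4
clock: 24.18
position: [0.4978, -0.2624, 0.2021]
ee_rot: [0.759, 0.651, -0.0, 0.0]
ft_force: [-3.5, 0.4, 2.5]
grip_width: 0.311
grasp_force: 60.0
clock: 24.35
position: [0.4978, -0.2624, 0.202]
ee_rot: [0.759, 0.651, -0.0, 0.0]
ft_force: [-5.4, 1.7, 7.3]
grip_width: 0.307
grasp_force: 60.5
```

Seated, with contact at TCP z 0.202 as predicted. Releasing, backing off and checking.

```bash
python3 -m creep '[[[0,0,0],0],[[0,0,0],0],[[0,0,0],0],[[0,0,0],0]]' 0.7; python3 -m creep '[[[0,0,-15],0],[[0,0,-40],0],[[0,0,-75],0],[[0,0,-110],0],[[0,0,-140],0]]'; python3 -m creep '[[[0,0,0],0],[[-40,0,0],0],[[-80,0,0],0],[[-100,0,0],0],[[-100,0,0],0]]'
python3 - <<'E'
from h import *
for n in ("wrist","scene"):
    c=camera(n); W=world(c); im=c["pixels"].astype(int)
    m=(np.hypot(W[...,0]-.496,W[...,1]+.263)<.07)&(np.hypot(W[...,0]-.496,W[...,1]+.263)>.025)&(W[...,2]>.1)&(W[...,2]<.14)&(im[...,2]>im[...,0]+15); P=W[m]
    A=np.c_[P[:,:2]-P[:,:2].mean(0),np.ones(len(P))]; s=np.linalg.lstsq(A,P[:,2],rcond=None)[0]; print(n,len(P),"tilt",s[:2],"z",s[2])
a=c["pixels"][80:300,120:400,::-1]; cv2.imwrite("pics/s10.png",cv2.resize(a,None,fx=2.7,fy=2.7,interpolation=2))
E
```

```text
clock: 24.68
position: [0.4978, -0.2625, 0.2011]
ee_rot: [0.759, 0.651, 0.0, 0.0]
ft_force: [-0.7, 0.3, 0.1]
grip_width: 0.696
grasp_force: 0.0
clock: 25.1
position: [0.4978, -0.2623, 0.3434]
ee_rot: [0.759, 0.651, 0.0, 0.001]
ft_force: [1.2, -1.1, 0.9]
grip_width: 0.7
grasp_force: 0.0
clock: 25.52
position: [0.4798, -0.367, 0.3399]
ee_rot: [0.762, 0.648, -0.001, -0.0]
ft_force: [-0.0, 0.5, 0.4]
grip_width: 0.697
grasp_force: 0.0
wrist 16630 tilt [ 0.00028426 -0.00013111] z 0.12450073897312701
scene 1099 tilt [-0.00084998 -0.00135981] z 0.1252022586101401
```

View pics/s10.png

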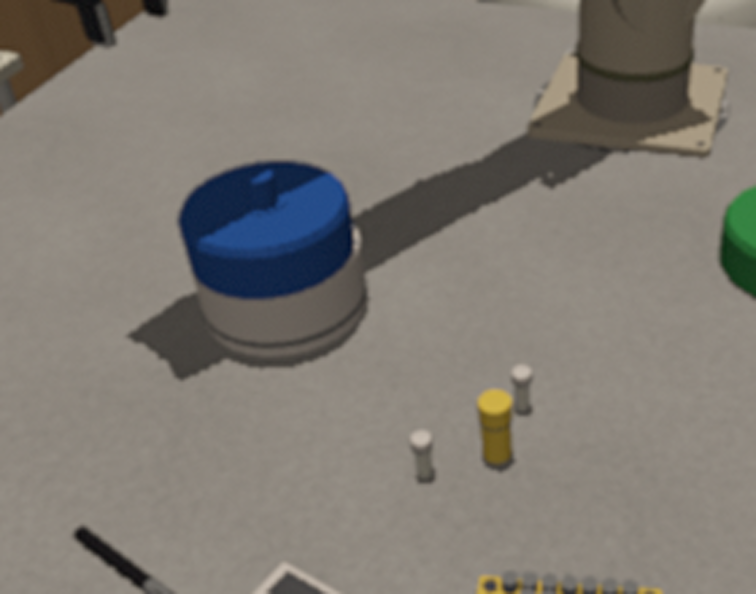

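The lid sits level on the tub at (265,230), its top at 124.5 mm against the expected 124. The small vials at (422,455) and (521,388) and the yellow one still stand. Handing in.

```bash
python3 -c "
from h import *
print(manip.hand_in())"
```

```text
the job is handed in; nothing more can be done
None
```

The three large vials stand in their own compartments beside the original one, the blue lid sits fully down and level on the ledge, nothing else was moved, and I handed the job in at about 26 s of the 93 s allowed; no verdict came back.

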